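Refit the desiccant cartridge of the specimen drying cabinet

ROBOT

A 6-joint arm with a two-finger parallel gripper is mounted at the origin on a cart in front of the work surface, level with it; the furniture and walls round the work are solid. World frame = base frame: x ahead of the robot, y to its left, z up, the work surface at z = 0. Lengths are in m, angles in rad, forces in N, time in s.
With the tool pointing down it reaches from about 0.25 to 0.725 m from the base axis. Payload 4 kg.
Tool frame: the origin (TCP) lies midway between the tips of the shut fingers; the grasp point (between the pads) lies 19 mm behind it; z points along the fingers, y is the direction in which the jaws open and shut (so a half turn about z gives the same grasp; the last joint's range is limited). The gripper opens to 85 mm and grips with 20 to 120 N. Pads are 22 mm wide; open, the fingers measure 114 mm over their backs; the gripper's body (76 mm by 85 mm) begins 54 mm behind the grasp point. The pads swing forward as they close: fully open they stand 13 mm farther back than shut.
Start: joints at [-1.171, 0.241, 0.005, 1.335, 0, 1.571], TCP at [0.195, -0.461, 0.231] pointing down, gripper open.
Joint ranges: [-2.72, 2.72], [-1.05, 1.87], [-1.09, 1.28], [-1.99, 2.15], [-1.42, 1.44], [-3.14, 3.14]. Speed limits (rad/s): [2.79, 2.79, 3.14, 3.14, 3.14, 3.14].

INTERFACE

Orientations are given as a unit quaternion [x, y, z, w].
In Python, from workcell import get_obs, camera, camera_model, job_done, masks_of gives the robot as it stands.
- The arm moves only by the tool jog_arm, never from a script. Its argument "deltas" is a list that holds one entry, the list of rows, each a list of 7 numbers: the shift along the tool's x, y, z in mm, then the turn, a rotation vector about the tool's x, y, z in degrees, then the finger opening in mm, from 0 to 85.4. A call has 1 to 5 rows; each row shifts and turns the pose as measured when the row begins, along the tool's axes as they then stand; what a row does not reach is not made up. A row lasts 1/10 s, in which the tool goes at most 50 mm and 8.59 degrees, less where a joint would pass 70% of its speed; a pose out of reach is approached as far as the arm can. A call with a gripper value outside its range is refused whole. The fingers move at their own pace and stop on an object; the grip force is fixed at half the most. Time passes only in rows, so rows that do not move let the fingers close. It gives the time, the measured TCP pose, the force and the opening at its end, in the units of the state.
- get_obs(): the state, without advancing time (a new reading comes with each control period).
- camera(name): name is "side" or "top"; returns the picture (400x640x3 uint8, red, green, blue); there is no depth.
- camera_model(name): a dict with "fovy" (degrees; the focal length in pixels is half the picture's height over the tangent of half this angle, whatever the lens; pixels are square), "cx", "cy" (the principal point, pixels), "k1" (the pictures are not rectified: a ray, as slopes to the right and down, at radius r is drawn at 1 + k1 r^2 times it, then the intrinsics apply), "pose" (4x4, takes a point from camera to world coordinates). Camera axes: x right, y down, z forward; pixel columns grow to the right and rows downward; lengths in m; the calibration is good to about 2 mm. A picture is of the moment at which its call begins. camera_model takes no time and is no camera call.
- job_done(): hands the job in, once; it reports no verdict.
Trained networks look in the newest picture that a camera, given by its name, has taken for a name from the list of things; names that differ only in an ending like _2 or _b are one class to them, and where a whole thing is asked for, a point or a joint stands for the part that bears it (a point fixed in the world has none). Each returns a list of dicts, best first, with "conf" (0 to 1); they miss things now and then, are a little off and sometimes report something else, mostly with a low value. They report only what shows in the picture. A call takes as long as a camera call.
- masks_of(target, camera): "pixels" (400x640 bool, what is visible of it) and "at" ([column, row] in pixels, amid what is visible of it).
The state is a dict: "clock": time; "joint_pos": joint angles; "joint_vel": joint speeds; "tau": joint torques, N m; "eef_pos": TCP position; "tool_rot": TCP orientation; "ft_force": force on the tool from outside, world axes, zero at the start; "ft_torque": the same for the moment, N m; "grip_width": finger opening in m.
Only numpy, scipy, OpenCV 4.12 (cv2) and the standard library are available. Lean on these libraries where they do the work, as an engineer would, in place of code of your own. Each camera call takes 0.05 s, during which the arm holds its last target. There are 200 camera calls.

TASK

The dried-out desiccant cartridge stands on the desk; refit it to the drying cabinet. Slide the port's shutter fully open by its tab, put the cartridge into the sloping port, press it in against the spring, turn it a quarter turn clockwise without forcing it and let the spring lift it into its seat, so that it stays locked with its grip bar level across the panel. Leave the other things on the desk where they are, and let go of everything.

Things in the scene. Friction and masses are not known exactly. Their poses are not given: they have to be found in the camera images.
- cartridge: white perforated desiccant cartridge with a grey top, 95 mm tall, about 0.2 kg, standing upright and loose on the desk. Origin: centre of its flat underside; z: its axis, towards the grip. Barrel 44 mm wide up to z = 52 mm, its lowest 6 mm tapered to 36 mm; round flange 68 mm wide at z = 52 to 60 mm. Half a turn about z makes no difference.
- grip (a point): centre of the cartridge's grip bar, on its axis, 82 mm above its underside. The bar is 60 mm long along cartridge x, 24 mm wide along y, and stands from the flange (z = 60 mm) to z = 95 mm: hold it across its width.
- lug_line (a point): on the cartridge's axis, level with its two bayonet lugs, which stick out along cartridge +x and -x (in line with the grip bar) to 31.5 mm from the axis; each 10 mm wide, z = 33.5 to 41.5 mm above the underside.
- port: bayonet port in the sloping top panel of the grey drying cabinet (fixed; 200 mm deep, 230 wide, 85 high in front, 167 behind), 55 mm right of its middle. Origin: centre of the port on the panel. z: port axis, out of the panel, 28 degrees from vertical, leaning to the cabinet's front; x: up the slope; y: level, to the left along the panel. Below the panel lies a guide tube 48 mm wide.
- port_mouth (a point): centre of the top of the port's aluminium collar (88 mm wide), 24 mm out from the panel. The collar's lip, z = 16 to 24 mm in the port frame, has a 50 mm bore and, at +x and -x, two entry slots for the lugs, 18 mm wide: the cartridge enters with its z along port z and its grip bar along port x, within about 8 degrees.
- port_seat (a point): where the underside of the locked cartridge rests, port z = -22 mm. To lock: press the underside below z = -25.5 mm (flange meets collar at -28), turn 90 degrees clockwise seen from outside (negative about port z; rigid stop at 97), bar along port y; let go: the spring lifts the lugs 3.5 mm into seats under the lip (8 degrees of play). If not pressed in it cannot turn.
- plunger (a joint): sprung plate inside the port that the cartridge's underside presses; 0 = free, with the plate at port z = -18 mm, grows in m as it is pressed in (0.004 when the cartridge is locked, 0.010 with the flange on the collar). It pushes back with 5 N at 0 and 9 N at 0.010.
- shutter (a joint): flat steel shutter under the collar, which bars the port: 0 m = shut, 0.058 m = fully open. It slides along port +y (left, away from the collar), with 1.5 N of friction, and stays where it is left. The cartridge passes only when it is beyond about 0.052 m.
- shutter_tab (a point): centre of the shutter's upright black tab, left of the collar (70 mm from the port's axis when shut): 18 mm along port x, 12 mm along port y, from 10 to 40 mm above the panel; this point is 25 mm above the panel. It moves with the shutter.
- tape: bystander: roll of brown tape, 98 mm across, 48 mm high; origin at the centre of its underside
- petri_dish: bystander: clear round dish with small stones, 60 mm across, 13 mm high; origin at the centre of its underside
- pyrite_box: bystander: clear specimen box on a black foot, 44x41x31 mm; origin at the centre of its underside
- loupe: bystander: folding loupe, 36x26x16 mm; origin at the centre of its underside

How it is judged:
By the outcome, as a careful person would: the job done as asked, in the order asked, and still so for the second after the job is handed in, with the robot touching nothing.
It also fails if it takes over 53 s, if anything falls off the work surface, if the arm or the gripper's body presses on something with over 40 N, if the wrist force passes 120 N, or if a joint passes its speed limit or range.

## Working session

There is one attempt and no reset: what is moved stays moved. The work goes in short steps, Python scripts to look and compute and a tool call to move; the robot and the scene stay as the last step left them, time stands still between calls to the robot, and variables do not carry over. Pictures are saved under pics/ and viewed, about 8 in all and at most 12, crops included, and the job is handed in when it is done.

Besides the shell and the picture viewer there is one more tool, called after "Emit:" by a JSON object that holds its "name" and its "arguments". jog_arm: Moves the arm, as the interface text tells. Its arguments: {"type":"object","properties":{"deltas":{"type":"array"}},"required":["deltas"]}

```bash
mkdir -p pics; ls; python3 - <<'E'
from workcell import *
import cv2,numpy as np
for n in ("side","top"):
    im=camera(n); cv2.imwrite(f"pics/{n}0.png",im[...,::-1])
    m=camera_model(n); print(n,m["fovy"],m["cx"],m["cy"],m["k1"],np.round(m["pose"],4).tolist())
    for t in ("cartridge","port","shutter_tab","tape","shutter"):
        try:
            for d in masks_of(t,n)[:2]:
                p=d["pixels"]; ys,xs=np.where(p); print(t,round(d["conf"],2),np.round(d["at"],1),p.sum(),xs.min(),xs.max(),ys.min(),ys.max())
        except Exception as e: print(t,e)
o=get_obs(); print(o)
E
```

```text
pics
side 50.66677966841585 318.447277687233 201.7574951386767 0.008762362739484001 [[-0.9222, -0.1915, 0.3361, 0.1281], [-0.3865, 0.4896, -0.7816, 1.0527], [-0.0149, -0.8507, -0.5255, 0.7367], [0.0, 0.0, 0.0, 1.0]]
cartridge 0.96 [330.2 247. ] 636 319 344 226 265
port 0.9 [343.9 157.9] 1747 313 369 131 184
tape 0.58 [311.3 229.9] 899 292 325 216 248
shutter 0.54 [343.8 155.7] 72 339 348 149 162
top 50.50794743661204 319.40026542753134 197.78528476741582 -0.014632812066276125 [[-0.0291, -0.9903, 0.1361, 0.3457], [-0.9996, 0.0281, -0.0096, 0.1701], [0.0057, -0.1364, -0.9906, 1.3228], [0.0, 0.0, 0.0, 1.0]]
cartridge 0.76 [300.6 220.2] 437 286 310 210 232
port 0.78 [425.2 181.1] 4240 386 465 145 212
shutter_tab 0.71 [443.7 178.4] 216 414 451 166 187
tape 0.64 [320.9 197.5] 416 306 336 175 206
shutter 0.51 [444.9 179. ] 242 415 451 166 187
{'clock': 0.6, 'joint_pos': array([-1.17102861e+00,  2.40533295e-01,  4.98121076e-03,  1.33518586e+00,
       -4.07056454e-05,  1.57080246e+00]), 'joint_vel': array([0.00044071, 0.00013997, 0.0003315 , 0.00063045, 0.0001024 ,
       0.00103927]), 'tau': array([ 7.49239935e-04, -3.71974182e+01,  2.52571231e+01,  1.34207443e-03,
        6.18741342e-05, -2.11181131e-06]), 'eef_pos': array([ 0.19458951, -0.46057743,  0.23133263]), 'tool_rot': array([ 9.80090254e-01,  1.98552494e-01, -1.41515461e-05,  3.26505654e-05]), 'ft_force': array([ 0.4510844 , -0.09982066, -0.39139256]), 'ft_torque': array([-0.02837445, -0.04931413, -0.01728027]), 'grip_width': 0.08542830896090552}
```

```bash
python3 - <<'E'
import cv2,numpy as np
a=cv2.imread("pics/side0.png");b=cv2.imread("pics/top0.png")
a=cv2.resize(a[110:290,240:440],None,fx=4,fy=3.2*1.0) if 0 else cv2.resize(a[115:275,250:410],None,fx=3.75,fy=3.75,interpolation=cv2.INTER_CUBIC)
b=cv2.resize(b[110:260,270:470],None,fx=4,fy=4,interpolation=cv2.INTER_CUBIC)
cv2.imwrite("pics/side0c.png",a);cv2.imwrite("pics/top0c.png",b)
E
```

```text
(no output)
```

View pics/side0c.png

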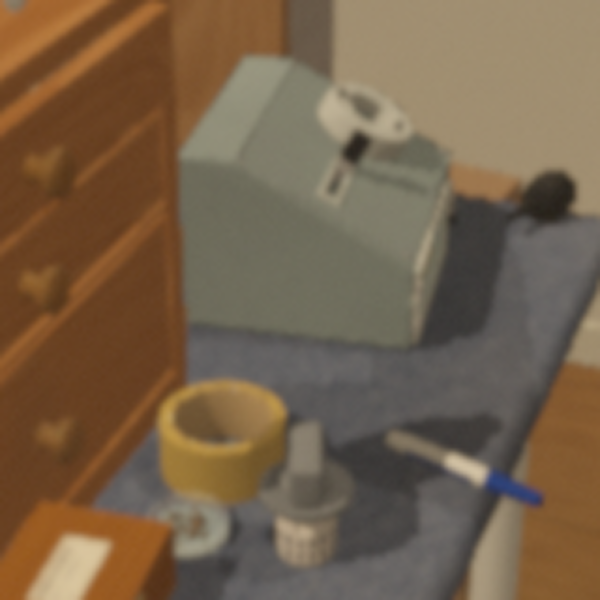

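View pics/top0c.png

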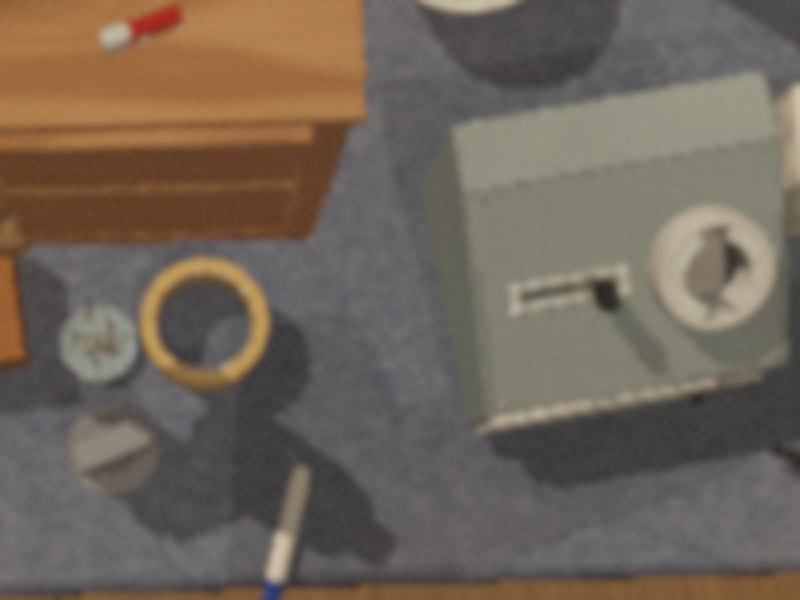

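Side crop: cartridge with its bar at about (330,247), tape beside it, and the cabinet with the collar at about (348,144), tab at (345,155). Top crop: flange at (298,222), collar top at (448,177), tab at (421,183). I'll fit the poses to these.

```bash
cat > h.py <<'E'
import numpy as np,cv2
from workcell import *
from scipy.optimize import least_squares,minimize
from scipy.spatial.transform import Rotation as R
M={n:camera_model(n) for n in("side","top")}
def proj(n,P):
    m=M[n];T=np.array(m["pose"]);p=(np.atleast_2d(P)-T[:3,3])@T[:3,:3]
    s=p[:,:2]/p[:,2:];r2=(s**2).sum(1,keepdims=True);s=s*(1+m["k1"]*r2)
    f=200/np.tan(np.radians(m["fovy"]/2));return s*f+[m["cx"],m["cy"]]
def rz(a):return R.from_euler('z',a).as_matrix()
def ring(r,z,n=40):
    t=np.linspace(0,2*np.pi,n);return np.c_[r*np.cos(t),r*np.sin(t),0*t+z]
def box(x0,x1,y0,y1,z0,z1):return np.array([[x,y,z]for x in(x0,x1)for y in(y0,y1)for z in(z0,z1)])
CART=[np.r_[ring(.018,0),ring(.022,.006),ring(.022,.052)],np.r_[ring(.034,.052),ring(.034,.060)],box(-.03,.03,-.012,.012,.06,.095)]
def sil(n,parts,T,S=4):
    im=np.zeros((400*S,640*S),np.uint8)
    for p in parts:
        q=proj(n,p@T[:3,:3].T+T[:3,3]);h=cv2.convexHull(((q+.5)*S).astype(np.float32)).astype(np.int32);cv2.fillConvexPoly(im,h,255)
    return cv2.resize(im,(640,400),interpolation=cv2.INTER_AREA)/255.
def TT(Rm,t):
    T=np.eye(4);T[:3,:3]=Rm;T[:3,3]=t;return T
E
cat > m.py <<'E'
from h import *
mk={n:masks_of("cartridge",n)[0]["pixels"].astype(float) for n in M}
def c(v,ns=("side","top")):
    T=TT(rz(v[2]),[v[0],v[1],0]);return sum(np.abs(sil(n,CART,T)-mk[n]).sum() for n in ns)
def ray(n,uv,z):
    return least_squares(lambda v:(proj(n,[v[0],v[1],z])-uv)[0],[.4,0]).x
x0=ray("top",[298.2,222.2],.06);print("flange start",x0)
a=ray("top",[270+75/4,110+463/4],.095);b=ray("top",[270+152/4,110+430/4],.095);yaw=np.arctan2(*(b-a)[::-1]);print("bar yaw",np.degrees(yaw))
for ns in (("side","top"),("side",),("top",)):
    r=minimize(c,[*x0,yaw],args=(ns,),method="Nelder-Mead",options=dict(initial_simplex=[[*x0,yaw],[x0[0]+.008,x0[1],yaw],[x0[0],x0[1]+.008,yaw],[*x0,yaw+.2]]))
    print(ns,np.round(r.x[:2],4),np.degrees(r.x[2]),r.fun)
# cabinet: frame front-centre on desk, x back, y left
C=np.array
t=lambda u,v:(270+u/4,110+v/4); s=lambda u,v:(250+u/3.75,115+v/3.75)
run=.082/np.tan(np.radians(28))
pts=[("top",t(455,128),(.2,.115,.167)),("top",t(765,75),(.2,-.115,.167)),("top",t(475,192),(run,.115,.167)),("top",t(775,145),(run,-.115,.167)),("top",t(480,432),(0,.115,.085)),("top",t(785,362),(0,-.115,.085)),
("side",s(182,155),(.2,.115,.167)),("side",s(245,58),(.2,-.115,.167)),("side",s(292,58),(run,-.115,.167)),("side",s(235,158),(run,.115,.167)),("side",s(414,268),(0,.115,.085)),("side",s(414,345),(0,.115,0)),("side",s(450,155),(0,-.115,.085))]
Rp=R.from_euler('y',-28,degrees=True).as_matrix()  # port x up the slope
def P(v,q):return rz(v[2])@C(q)+[v[0],v[1],0]
def port(v):
    s_=v[3];o=C([s_*np.cos(np.radians(28)),-.055,.085+s_*np.sin(np.radians(28))]);return TT(rz(v[2])@Rp,P(v,o))
cm=[("top",t(713,267),(0,0,.024)),("side",s(368,110),(0,0,.024)),("top",t(605,285),(0,.07,.040)),("side",s(357,143),(0,.07,.035))]
def f(v):
    e=[(proj(n,P(v,q))-uv)[0] for n,uv,q in pts]
    T=port(v);e+=[(proj(n,T[:3,:3]@C(q)+T[:3,3])-uv)[0] for n,uv,q in cm]
    return np.concatenate(e)
r=least_squares(f,[.4,-.1,-.17,.09],loss="soft_l1");v=r.x
print("cab",np.round(v,4),"yaw",np.degrees(v[2]));print(np.round(f(v).reshape(-1,2),1).tolist())
T=port(v);print(np.round(T,4));np.save("port.npy",T)
for n in M:
    im=camera(n)[...,::-1].copy();im=cv2.resize(im,None,fx=4,fy=4,interpolation=cv2.INTER_CUBIC)
    for L in (ring(.044,.024),ring(.044,0),box(-.009,.009,.064,.076,.01,.04),ring(.025,.024)):
        for p in proj(n,L@T[:3,:3].T+T[:3,3]):cv2.circle(im,tuple(int(k) for k in (p+.5)*4),1,(0,0,255),-1)
    cc=(344,150) if n=="side" else (430,180)
    cv2.imwrite(f"pics/ov_{n}.png",im[(cc[1]-45)*4:(cc[1]+45)*4,(cc[0]-50)*4:(cc[0]+50)*4])
a,b=[cv2.imread(f"pics/ov_{n}.png") for n in M];cv2.imwrite("pics/ov.png",np.hstack([a,b]))
E
python3 m.py
```

```text
flange start [0.44753045 0.22315796]
bar yaw -68.34446000053232
('side', 'top') [0.4495 0.2251] -68.47307131901547 69.54901960784314
('side',) [0.4487 0.2255] -67.18712165749676 36.898039215686275
('top',) [0.4503 0.2247] -61.740946092677895 27.070588235294114
cab [ 0.4756 -0.1623  0.1517  0.096 ] yaw 8.690715642786326
[[-2.8, 0.6], [-0.7, -0.2], [-4.5, 0.3], [0.5, -2.2], [0.4, -2.8], [0.2, 0.8], [-0.7, 0.1], [0.8, -1.5], [0.8, -0.5], [-0.6, 0.7], [0.2, -0.2], [-0.8, 2.3], [1.0, -1.2], [-0.1, -0.1], [-0.2, -1.5], [4.5, 1.5], [0.3, -4.3]]
[[ 0.8728 -0.1511 -0.4641  0.5677]
 [ 0.1334  0.9885 -0.0709 -0.2039]
 [ 0.4695  0.      0.8829  0.1301]
 [ 0.      0.      0.      1.    ]]
```

View pics/ov.png

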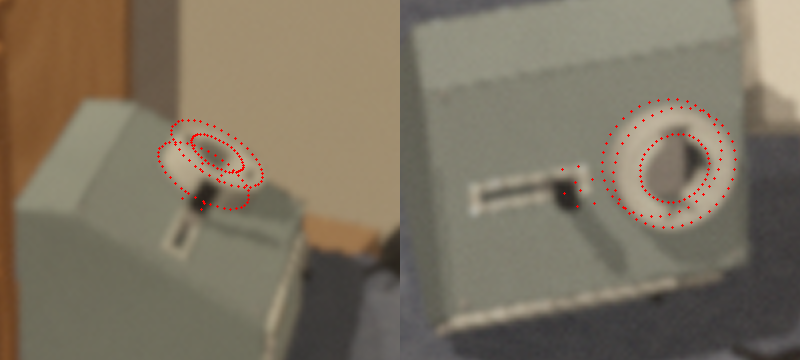

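```bash
cat > m2.py <<'E'
from h import *
C=np.array;run=.082/np.tan(np.radians(28));Rp=R.from_euler('y',-28,degrees=True).as_matrix()
G={}
for n in M:
    im=cv2.GaussianBlur(camera(n).astype(np.float32),(0,0),1.2)
    gx=cv2.Sobel(im,cv2.CV_32F,1,0);gy=cv2.Sobel(im,cv2.CV_32F,0,1);g=np.sqrt((gx**2+gy**2).sum(2))
    G[n]=np.minimum(g,np.percentile(g,97))/np.percentile(g,97)
rl,rr,dl,dr,fl,fr,gl,gr=[C(p) for p in((.2,.115,.167),(.2,-.115,.167),(run,.115,.167),(run,-.115,.167),(0,.115,.085),(0,-.115,.085),(0,.115,0),(.2,.115,0))]
E={"top":[(rl,rr),(dl,dr),(fl,fr),(fr,dr),(rr,dr),(fl,dl),(dl,rl)],"side":[(rl,rr),(rl,dl),(dl,dr),(dl,fl),(fl,gl),(rr,dr),(dr,fr),(fl,fr)]}
seg=lambda a,b:a+np.linspace(0.03,.97,50)[:,None]*(b-a)
def port(v):
    o=C([v[3]*np.cos(np.radians(28)),-.055,.085+v[3]*np.sin(np.radians(28))]);return TT(rz(v[2])@Rp,rz(v[2])@o+[v[0],v[1],0])
def samp(n,q):return cv2.remap(G[n],q[None,:,0].astype(np.float32),q[None,:,1].astype(np.float32),cv2.INTER_LINEAR).mean()
def cost(v,ns=("top","side")):
    T=port(v);s=0
    for n in ns:
        for a,b in E[n]:s-=samp(n,proj(n,seg(a,b)@rz(v[2]).T+[v[0],v[1],0]))
        s-=2.5*samp(n,proj(n,ring(.044,.024)@T[:3,:3].T+T[:3,3]))
    return s
best={}
for ns in (("top","side"),("top",),("side",)):
    c=[]
    for y0 in (.12,.16,.20,.24):
        v0=C([.4756,-.1623,y0,.096])
        r=minimize(cost,v0,args=(ns,),method="Nelder-Mead",options=dict(maxiter=600,xatol=1e-5,initial_simplex=[v0]+[v0+d for d in np.diag([.008,.008,.06,.008])]));c.append((r.fun,r.x))
    f,v=min(c,key=lambda t:t[0]);best[ns]=v;T=port(v);m=T@[0,0,.024,1]
    print(ns,round(f,3),np.round(v,4),np.degrees(v[2]).round(2),"mouth",np.round(m[:3],4))
v=best[("top","side")];T=port(v);np.save("port.npy",T);print(np.round(T,4))
# shutter opening from tab masks
for n in M:
    for t in("shutter_tab","shutter"):
        for d in masks_of(t,n)[:1]:
            r=least_squares(lambda u:(proj(n,(T@[u[1],u[0]+.07,.028,1])[:3])-d["at"])[0],[0,0]);print(n,t,d["conf"],d["at"],"q,x",r.x.round(4))
out=[]
for n in M:
    im=cv2.resize(camera(n)[...,::-1],None,fx=4,fy=4,interpolation=cv2.INTER_CUBIC)
    L=[(seg(a,b)@rz(v[2]).T+[v[0],v[1],0],(0,255,255)) for a,b in E[n]]+[(l@T[:3,:3].T+T[:3,3],(0,0,255)) for l in(ring(.044,.024),ring(.025,.024),box(-.009,.009,.074,.086,.01,.04))]
    for l,col in L:
        for p in proj(n,l):cv2.circle(im,tuple(int(k) for k in (p+.5)*4),1,col,-1)
    cc=(340,160) if n=="side" else (428,170)
    out.append(im[(cc[1]-45)*4:(cc[1]+48)*4,(cc[0]-50)*4:(cc[0]+50)*4])
cv2.imwrite("pics/ov2.png",np.hstack(out))
E
python3 m2.py
```

```text
('top', 'side') -11.157 [ 0.48   -0.1637  0.1508  0.0908] 8.64 mouth [ 0.5563 -0.2077  0.1488]
('top',) -5.428 [ 0.4795 -0.1637  0.142   0.0923] 8.14 mouth [ 0.5568 -0.2082  0.1495]
('side',) -5.911 [ 0.4763 -0.1674  0.2067  0.0907] 11.84 mouth [ 0.555  -0.2071  0.1488]
[[ 0.8729 -0.1502 -0.4641  0.5674]
 [ 0.1326  0.9887 -0.0705 -0.2061]
 [ 0.4695  0.      0.8829  0.1276]
 [ 0.      0.      0.      1.    ]]
side shutter_tab 0.49 [341.7, 155.0] q,x [0.0358 0.0033]
side shutter 0.63 [330.8, 245.8] q,x [ 0.4631 -0.0652]
top shutter_tab 0.62 [444.2, 177.3] q,x [-0.0558  0.0025]
top shutter 0.47 [447.4, 180.9] q,x [-0.0644 -0.0099]
```

View pics/ov2.png

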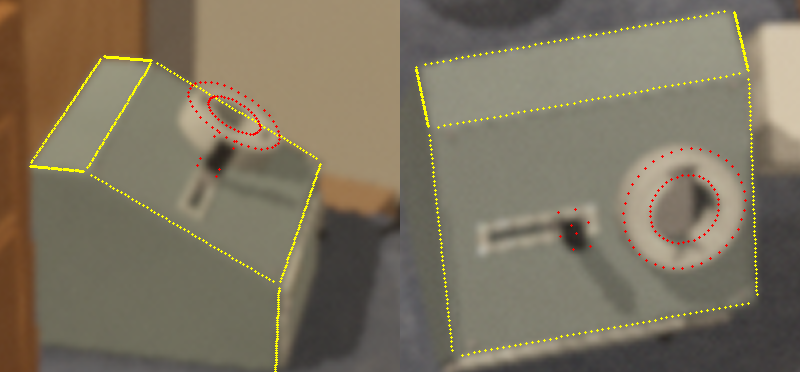

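```bash
python3 - <<'E'
import cv2,numpy as np
a=cv2.imread("pics/side0.png");b=cv2.imread("pics/top0.png")
def z(i,x,y,w,h,f):
    c=cv2.resize(i[y:y+h,x:x+w],None,fx=f,fy=f,interpolation=cv2.INTER_CUBIC).astype(float);return np.clip((c-40)*1.35,0,255).astype(np.uint8)
cv2.imwrite("pics/z.png",np.hstack([z(a,325,130,50,60,8),z(b,410,150,50,60,8)]))
d=np.hstack
for n,i,(x0,x1,y0,y1) in(("side",a,(325,360,140,172)),("top",b,(405,428,170,195))):
    g=i.max(2)[y0:y1,x0:x1];print(n,np.percentile(g,[1,3,5,10]))
    m=g<np.percentile(g,1)+18;k,l,s,c=cv2.connectedComponentsWithStats(m.astype(np.uint8));print([(s[j].tolist(),(c[j]+[x0,y0]).round(1).tolist()) for j in range(1,k)])
E
```

```text
side [ 49.   88.  102.  108.9]
[([17, 11, 6, 7, 24], [344.5, 154.2])]
top [ 47.    53.44  71.4  101.  ]
[([14, 11, 5, 6, 25], [420.9, 183.5])]
```

View pics/z.png

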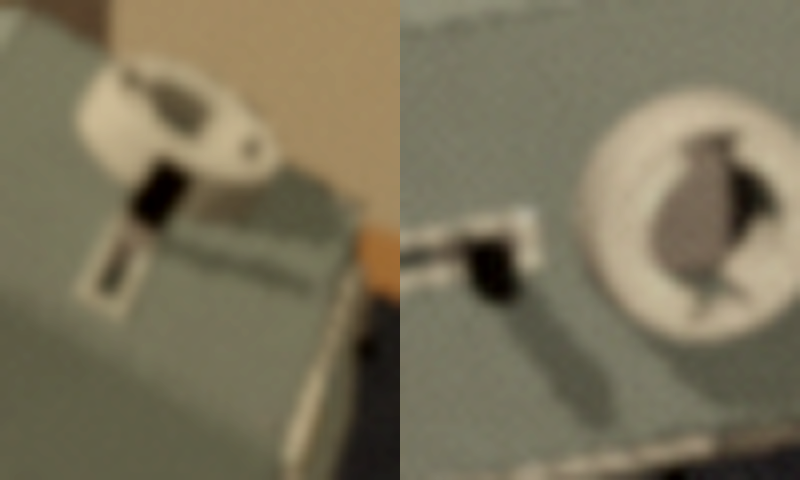

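Zoom: in the side view the entry slots are at (341.3,139.8) and (356.5,148.4) and the tab blob at (344.5,154.2). In the top view the slots are at (449,167.5) and (448.3,187.5) and the tab at (420.9,183.5). A dark crescent in the bore suggests the shutter is already slightly open.

```bash
cat > m3.py <<'E'
from h import *
C=np.array;Rp=R.from_euler('y',-28,degrees=True).as_matrix()
S=lambda u,v:C([325+u/8,130+v/8]);Tp=lambda u,v:C([410+(u-400)/8,150+v/8])
tab=box(-.009,.009,-.006,.006,.010,.040)+[0,.07,0]
def cen(n,P):
    m=cv2.moments(cv2.convexHull(proj(n,P).astype(np.float32)));return C([m["m10"],m["m01"]])/m["m00"]
def f(v,ns=("side","top")):
    T=TT(rz(v[3])@Rp,v[:3]);w=lambda P:np.atleast_2d(P)@T[:3,:3].T+T[:3,3];e=[]
    sl=w([[.029,0,.023],[-.029,0,.023]])
    for n,uv,tb in(("side",(S(130,78),S(252,147)),(344.5,154.2)),("top",(Tp(712,140),Tp(706,300)),(420.9,183.5))):
        if n in ns:e+=[*(proj(n,sl)-uv).ravel(),*(cen(n,w(tab+[0,v[4],0]))-tb)]
    return C(e)
v=least_squares(f,[.567,-.206,.128,.17,.01],x_scale=[.01,.01,.01,.1,.01]).x
print(v.round(4),np.degrees(v[3]),f(v).round(2))
for fix in (8.6,10,12):
    u=least_squares(lambda p:f([*p[:3],np.radians(fix),p[3]]),[.567,-.206,.128,.01],x_scale=.01);print(fix,u.x.round(4),u.cost)
T=TT(rz(v[3])@Rp,v[:3]);print("mouth",(T@[0,0,.024,1]).round(4));np.save("port.npy",T);np.save("q.npy",v[4])
E
python3 m3.py
```

```text
[ 0.5647 -0.2069  0.1249  0.1422  0.0108] 8.144902679812846 [ 0.26  0.15 -0.39  0.24 -0.17 -0.47 -0.91  0.62  0.7  -0.07  0.02 -0.63]
8.6 [ 0.5649 -0.2073  0.1248  0.0115] 1.2495052963189837
10 [ 0.5656 -0.2069  0.125   0.0124] 1.6361691679274737
12 [ 0.5662 -0.2061  0.1256  0.0122] 3.4468196351214053
mouth [ 0.5536 -0.2085  0.1461  1.    ]
```

```bash
cat > plan.py <<'E'
# usage: plan.py frame x y z yaw opening nrows ; frame port: mm in port frame, tool z=-port z, yaw deg = tool x from port x ; desk: world mm, tool down, yaw of tool x
import sys,json
from h import *
def port():return TT(rz(np.radians(9))@R.from_euler('y',-28,degrees=True).as_matrix(),np.load("po.npy"))
if __name__=="__main__":
    fr=sys.argv[1];x,y,z,yaw,op=map(float,sys.argv[2:7]);o=get_obs()
    F=port() if fr=="port" else np.eye(4)
    p1=(F@[x/1e3,y/1e3,z/1e3,1])[:3];R1=F[:3,:3]@rz(np.radians(yaw))@np.diag([1,-1,-1])
    p0=o["eef_pos"];R0=R.from_quat(o["tool_rot"]);rv=(R0.inv()*R.from_matrix(R1)).as_rotvec();d=p1-p0
    n=int(sys.argv[7]) if len(sys.argv)>7 else max(1,int(np.ceil(max(np.linalg.norm(d)/.045,np.degrees(np.linalg.norm(rv))/8))))
    q=F[:3,:3].T@(p0-F[:3,3])*1e3;Rl=F[:3,:3].T@R0.as_matrix()
    print("now",fr,q.round(1),"yaw",np.degrees(np.arctan2(Rl[1,0],Rl[0,0])).round(1),"tilt z",Rl[:,2].round(3),"j",o["joint_pos"].round(2),"t",round(o["clock"],2),"F",o["ft_force"].round(1),"in frame",(F[:3,:3].T@o["ft_force"]).round(1),"w",round(o["grip_width"]*1e3,1))
    rows=[]
    for i in range(n):
        Ri=(R0*R.from_rotvec(rv*i/n));rows.append([*(Ri.inv().apply(d/n)*1e3).round(1).tolist(),*np.degrees(rv/n).round(1).tolist(),op])
    for i in range(0,n,5):print(json.dumps([rows[i:i+5]]))
E
python3 - <<'E'
import numpy as np;np.save("po.npy",[.566,-.2066,.1265])
E
python3 plan.py port 0 81.5 80 90 50; echo; python3 plan.py desk 449.5 225 140 -68.5 60
```

```text
now port [-309.7 -192.7  283.4] yaw 15.7 tilt z [-0.469  0.    -0.883] j [-1.17  0.24  0.01  1.34 -0.    1.57] t 1.2 F [0.4 0.5 0.1] in frame [ 0.5  0.4 -0.2] w 85.8
[[[38.6, -16.1, 3.1, -2.2, 1.7, -6.8, 50.0], [40.1, -11.6, 3.7, -2.2, 1.7, -6.8, 50.0], [41.1, -7.0, 4.6, -2.2, 1.7, -6.8, 50.0], [41.5, -2.3, 5.6, -2.2, 1.7, -6.8, 50.0], [41.3, 2.4, 6.9, -2.2, 1.7, -6.8, 50.0]]]
[[[40.5, 6.9, 8.2, -2.2, 1.7, -6.8, 50.0], [39.2, 11.3, 9.8, -2.2, 1.7, -6.8, 50.0], [37.3, 15.4, 11.4, -2.2, 1.7, -6.8, 50.0], [34.8, 19.2, 13.1, -2.2, 1.7, -6.8, 50.0], [32.0, 22.7, 14.9, -2.2, 1.7, -6.8, 50.0]]]
[[[28.6, 25.7, 16.7, -2.2, 1.7, -6.8, 50.0]]]

now desk [ 194.6 -460.6  231.3] yaw 22.9 tilt z [-0.  0. -1.] j [-1.17  0.24  0.01  1.34 -0.    1.57] t 1.2 F [0.4 0.5 0.1] in frame [0.4 0.5 0.1] w 85.8
[[[29.5, -31.3, 5.4, -0.0, 0.0, 5.4, 60.0], [26.4, -33.9, 5.4, -0.0, 0.0, 5.4, 60.0], [23.1, -36.3, 5.4, -0.0, 0.0, 5.4, 60.0], [19.6, -38.3, 5.4, -0.0, 0.0, 5.4, 60.0], [16.0, -39.9, 5.4, -0.0, 0.0, 5.4, 60.0]]]
[[[12.2, -41.3, 5.4, -0.0, 0.0, 5.4, 60.0], [8.2, -42.2, 5.4, -0.0, 0.0, 5.4, 60.0], [4.2, -42.8, 5.4, -0.0, 0.0, 5.4, 60.0], [0.2, -43.0, 5.4, -0.0, 0.0, 5.4, 60.0], [-3.8, -42.9, 5.4, -0.0, 0.0, 5.4, 60.0]]]
[[[-7.8, -42.3, 5.4, -0.0, 0.0, 5.4, 60.0], [-11.7, -41.4, 5.4, -0.0, 0.0, 5.4, 60.0], [-15.6, -40.1, 5.4, -0.0, 0.0, 5.4, 60.0], [-19.3, -38.5, 5.4, -0.0, 0.0, 5.4, 60.0], [-22.8, -36.5, 5.4, -0.0, 0.0, 5.4, 60.0]]]
[[[-26.1, -34.2, 5.4, -0.0, 0.0, 5.4, 60.0], [-29.2, -31.6, 5.4, -0.0, 0.0, 5.4, 60.0]]]
```

Emit:
{"name": "jog_arm", "arguments": {"deltas": [[[39,-16,3,-2.2,1.7,-6.8,50],[40,-12,4,-2.2,1.7,-6.8,50],[41,-7,5,-2.2,1.7,-6.8,50],[41.5,-2,6,-2.2,1.7,-6.8,50],[41,2.4,7,-2.2,1.7,-6.8,50]]]}}

```text
clock: 1.7
eef_pos: [0.3436, -0.3104, 0.2143]
tool_rot: [0.868, 0.48, 0.093, 0.083]
ft_force: [0.7, -0.7, -0.7]
grip_width: 0.05
```

Emit:
{"name": "jog_arm", "arguments": {"deltas": [[[40,7,8,-2.2,1.7,-6.8,50],[39,11,10,-2.2,1.7,-6.8,50],[37,15,11,-2.2,1.7,-6.8,50],[35,19,13,-2.2,1.7,-6.8,50],[32,23,15,-2.2,1.7,-6.8,50]]]}}

```text
clock: 2.2
eef_pos: [0.4892, -0.15, 0.2009]
tool_rot: [0.659, 0.715, 0.176, 0.157]
ft_force: [0.2, -0.0, 0.5]
grip_width: 0.0498
```

```bash
python3 plan.py port 0 81.5 80 90 50
```

```text
now port [-24.3  67.9  97.1] yaw 86.0 tilt z [-0.014 -0.027 -1.   ] j [-0.44 -0.01 -0.48  0.68  0.24  1.1 ] t 2.2 F [ 0.2 -0.   0.5] in frame [ 0.4 -0.1  0.4] w 49.8
[[[15.7, 23.5, 16.4, -0.7, 1.6, -4.0, 50.0]]]
```

Emit:
{"name": "jog_arm", "arguments": {"deltas": [[[16,23.5,16.5,-0.7,1.6,-4,50],[0,0,25,0,0,0,50],[0,0,0,0,0,0,50]]]}}

```text
clock: 2.5
eef_pos: [0.5303, -0.1244, 0.1746]
tool_rot: [0.625, 0.742, 0.186, 0.157]
ft_force: [-1.5, 0.2, -0.9]
grip_width: 0.05
```

```bash
cat > look.py <<'E'
import sys
from h import *
out=[]
for n,cc in zip(("side","top"),((int(sys.argv[2]),int(sys.argv[3])),(int(sys.argv[4]),int(sys.argv[5])))):
    im=camera(n)[...,::-1];out.append(cv2.resize(im[cc[1]-38:cc[1]+37,cc[0]-33:cc[0]+33],None,fx=6,fy=6,interpolation=cv2.INTER_CUBIC))
cv2.imwrite(sys.argv[1],np.hstack(out))
E
python3 look.py pics/l1.png 344 150 430 178; python3 plan.py port 0 81.5 14 90 50 1
```

```text
now port [ 5.  85.2 55.4] yaw 90.7 tilt z [ 0.007  0.003 -1.   ] j [-0.37  0.07 -0.47  0.59  0.24  1.09] t 2.6 F [-0.4 -0.2 -0.5] in frame [-0.6 -0.2 -0.3] w 49.7
[[[-3.7, -5.3, 41.3, 0.4, -0.1, 0.7, 50.0]]]
```

View pics/l1.png

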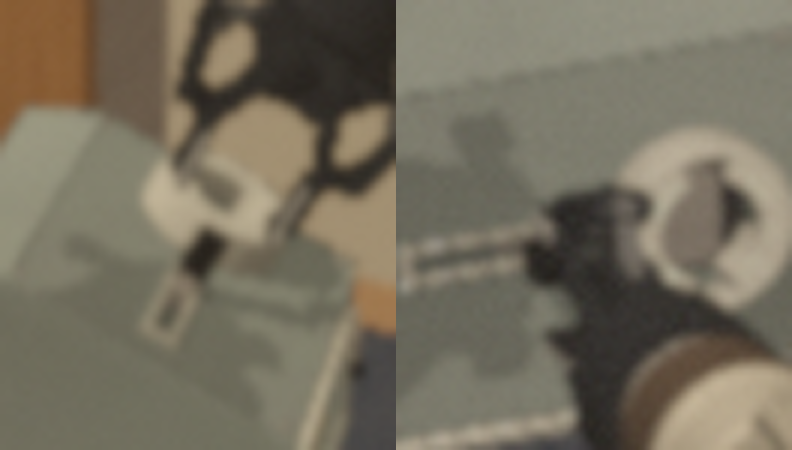

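Fingers straddle the tab (side view: tips at about (342,140) and (359,150), tab top at (346,151)). Now descend.

Emit:
{"name": "jog_arm", "arguments": {"deltas": [[[-1,-3,20,0.4,0,0.7,50],[0,0,19,0,0,0,50],[0,0,0,0,0,0,50]]]}}

```text
clock: 2.9
eef_pos: [0.5483, -0.1271, 0.1459]
tool_rot: [0.631, 0.736, 0.185, 0.159]
ft_force: [0.5, -0.4, -0.4]
grip_width: 0.0501
```

Emit:
{"name": "jog_arm", "arguments": {"deltas": [[[0,0,0,0,0,0,5],[0,0,0,0,0,0,5],[0,0,0,0,0,0,5],[0,0,0,0,0,0,5],[0,0,0,0,0,0,5]]]}}

```text
clock: 3.4
eef_pos: [0.5429, -0.1291, 0.1458]
tool_rot: [0.634, 0.735, 0.182, 0.157]
ft_force: [6.2, 0.6, -10.6]
grip_width: 0.0165
```

```bash
python3 plan.py port 0 132 14 90 5
```

```text
now port [-0.4 80.2 22.1] yaw 89.6 tilt z [-0.003 -0.004 -1.   ] j [-0.36  0.13 -0.49  0.51  0.23  1.12] t 3.4 F [  6.2   0.6 -10.6] in frame [  0.5  -0.3 -12.3] w 16.5
[[[25.9, 0.0, 3.9, -0.1, 0.1, -0.2, 5.0], [25.9, 0.1, 4.0, -0.1, 0.1, -0.2, 5.0]]]
```

Emit:
{"name": "jog_arm", "arguments": {"deltas": [[[14,0,0,0,0,0,5],[14,0,0,0,0,0,5],[12,0,0,0,0,0,5],[0,0,0,0,0,0,5]]]}}

```text
clock: 3.8
eef_pos: [0.5368, -0.0891, 0.1457]
tool_rot: [0.634, 0.735, 0.182, 0.158]
ft_force: [5.3, 1.4, -8.4]
grip_width: 0.0164
```

```bash
python3 plan.py port 0 128 20 90 5
```

```text
now port [ -0.2 120.6  21.9] yaw 89.5 tilt z [-0.003 -0.007 -1.   ] j [-0.27  0.1  -0.54  0.48  0.19  1.2 ] t 3.8 F [ 5.3  1.4 -8.4] in frame [  0.9   0.6 -10. ] w 16.4
[[[7.4, 0.2, 1.8, -0.2, 0.4, -0.5, 5.0]]]
```

Now small steps to feel for the stop.

Emit:
{"name": "jog_arm", "arguments": {"deltas": [[[4,0,0,0,0,0,5],[0,0,0,0,0,0,5]]]}}

```text
clock: 4.0
eef_pos: [0.5359, -0.0835, 0.1457]
tool_rot: [0.633, 0.735, 0.182, 0.158]
ft_force: [5.2, -0.5, -9.2]
grip_width: 0.0161
```

Emit:
{"name": "jog_arm", "arguments": {"deltas": [[[3,0,0,0,0,0,5],[0,0,0,0,0,0,5]]]}}

```text
clock: 4.2
eef_pos: [0.5359, -0.0832, 0.1457]
tool_rot: [0.635, 0.735, 0.178, 0.161]
ft_force: [4.1, 0.5, -8.0]
grip_width: 0.0162
```

Emit:
{"name": "jog_arm", "arguments": {"deltas": [[[3,0,0,0,0,0,5]]]}}

```text
clock: 4.3
eef_pos: [0.5359, -0.0831, 0.1458]
tool_rot: [0.636, 0.734, 0.176, 0.164]
ft_force: [8.7, -14.8, -13.6]
grip_width: 0.0167
```

```bash
python3 plan.py port 0 132 20 90 5
```

```text
now port [-1.000e-01  1.267e+02  2.190e+01] yaw 89.5 tilt z [-0.004 -0.023 -1.   ] j [-0.24  0.09 -0.55  0.47  0.16  1.22] t 4.3 F [  8.7 -14.8 -13.6] in frame [ -0.9 -16.  -15. ] w 16.7
[[[5.3, 0.1, 1.8, -0.3, 1.3, -0.5, 5.0]]]
```

Stop felt (16 N, the tab stopped moving). Release and retreat.

Emit:
{"name": "jog_arm", "arguments": {"deltas": [[[-1,0,0,0,0,0,45],[0,0,0,0,0,0,45],[0,0,-30,0,0,0,50],[0,0,-40,0,0,0,50]]]}}

```text
clock: 4.7
eef_pos: [0.5018, -0.0849, 0.2069]
tool_rot: [0.635, 0.735, 0.176, 0.16]
ft_force: [0.8, -0.7, 0.7]
grip_width: 0.05
```

```bash
python3 plan.py desk 449.5 225 125 112 50 10
```

```text
now desk [501.8 -84.9 206.9] yaw 98.1 tilt z [ 0.459  0.054 -0.887] j [-0.27 -0.04 -0.5   0.66  0.18  1.19] t 4.7 F [ 0.8 -0.7  0.7] in frame [ 0.8 -0.7  0.7] w 50.0
[[[31.5, -4.3, 6.5, 2.7, 0.4, -1.3, 50.0], [31.6, -3.2, 6.9, 2.7, 0.4, -1.3, 50.0], [31.6, -2.2, 7.3, 2.7, 0.4, -1.3, 50.0], [31.6, -1.1, 7.6, 2.7, 0.4, -1.3, 50.0], [31.5, 0.0, 7.8, 2.7, 0.4, -1.3, 50.0]]]
[[[31.5, 1.2, 8.0, 2.7, 0.4, -1.3, 50.0], [31.4, 2.3, 8.2, 2.7, 0.4, -1.3, 50.0], [31.2, 3.4, 8.3, 2.7, 0.4, -1.3, 50.0], [31.1, 4.5, 8.3, 2.7, 0.4, -1.3, 50.0], [30.9, 5.6, 8.3, 2.7, 0.4, -1.3, 50.0]]]
```

Emit:
{"name": "jog_arm", "arguments": {"deltas": [[[31.5,-4.3,6.5,2.7,0.4,-1.3,50],[31.5,-3.2,7,2.7,0.4,-1.3,50],[31.5,-2,7,2.7,0.4,-1.3,50],[31.5,-1,7.5,2.7,0.4,-1.3,50],[31.5,0,8,2.7,0.4,-1.3,50]]]}}

```text
clock: 5.2
eef_pos: [0.4802, 0.0715, 0.1802]
tool_rot: [0.605, 0.785, 0.095, 0.09]
ft_force: [0.9, 0.1, 0.7]
grip_width: 0.0502
```

Emit:
{"name": "jog_arm", "arguments": {"deltas": [[[31.5,1,8,2.7,0.4,-1.3,50],[31.5,2,8,2.7,0.4,-1.3,50],[31,3.4,8,2.7,0.4,-1.3,50],[31,4.5,8,2.7,0.4,-1.3,50],[31,5.6,8,2.7,0.4,-1.3,50]]]}}

```text
clock: 5.7
eef_pos: [0.4551, 0.2372, 0.1456]
tool_rot: [0.561, 0.827, 0.011, 0.009]
ft_force: [1.5, 0.5, 0.0]
grip_width: 0.0498
```

```bash
python3 plan.py desk 449.5 225 110 112 50 1
```

```text
now desk [455.1 237.2 145.6] yaw 111.7 tilt z [ 0.028  0.008 -1.   ] j [ 0.48  0.3  -0.15  1.1  -0.01  1.68] t 5.7 F [1.5 0.5 0. ] in frame [1.5 0.5 0. ] w 49.8
[[[-9.2, -10.7, 35.3, 1.6, 0.2, -0.3, 50.0]]]
```

Emit:
{"name": "jog_arm", "arguments": {"deltas": [[[-9,-10.7,28,1.6,0.2,-0.3,50],[0,0,0,0,0,0,50]]]}}

```text
clock: 5.9
eef_pos: [0.4496, 0.2315, 0.1177]
tool_rot: [0.556, 0.831, 0.002, -0.001]
ft_force: [-0.2, -1.1, -1.6]
grip_width: 0.0501
```

```bash
python3 plan.py desk 449.5 225 65 112 50 2
python3 - <<'E'
from h import *
a=camera("side")[...,::-1];b=camera("top")[...,::-1]
z=lambda i,x,y,f,w=66,h=50:cv2.resize(i[y:y+h,x:x+w],None,fx=f,fy=f,interpolation=cv2.INTER_CUBIC)
cv2.imwrite("pics/l2.png",np.vstack([np.hstack([z(a,300,215,6),z(b,270,190,6)]),np.hstack([z(a,312,130,6),z(b,395,150,6)])]))
E
```

```text
now desk [449.6 231.5 117.7] yaw 112.5 tilt z [ 0.001  0.005 -1.   ] j [ 0.47  0.33 -0.18  1.05  0.    1.65] t 5.9 F [-0.2 -1.1 -1.6] in frame [-0.2 -1.1 -1.6] w 50.1
[[[-3.1, -1.4, 26.3, 0.1, -0.1, 0.2, 50.0], [-3.0, -1.3, 26.3, 0.1, -0.1, 0.2, 50.0]]]
```

View pics/l2.png

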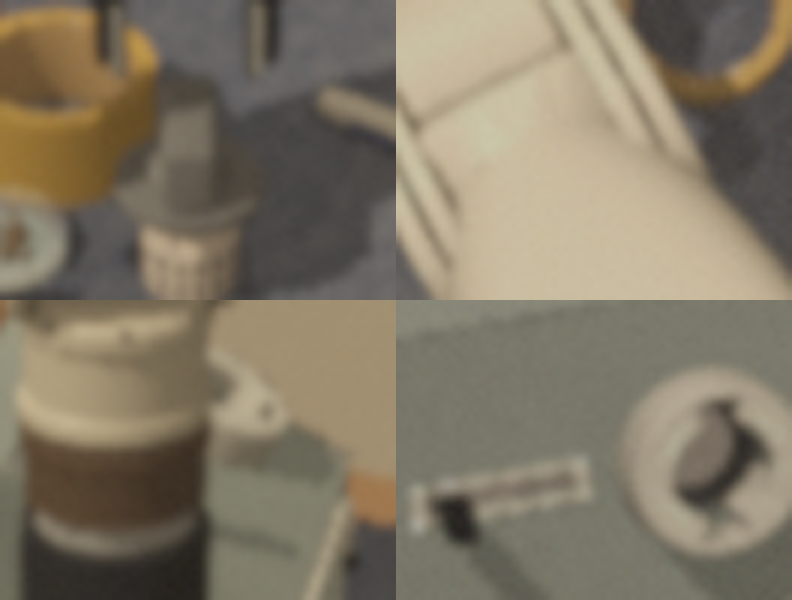

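Side view: the fingers (columns about 319 and 344) straddle the bar (column 332). Top view: the tab is now at about (405,186), the left end of its slot, and the plate shows through an open bore. Descend and grasp.

Emit:
{"name": "jog_arm", "arguments": {"deltas": [[[-6,-2.7,27,0,0,0,50],[0,0,27,0,0,0,50],[0,0,2,0,0,0,50]]]}}

```text
clock: 6.3
eef_pos: [0.4583, 0.2287, 0.0715]
tool_rot: [0.557, 0.83, 0.014, 0.005]
ft_force: [-1.2, -0.5, -0.4]
grip_width: 0.0499
```

```bash
python3 plan.py desk 449.5 225 65 112 50 1
```

```text
now desk [458.3 228.7  71.5] yaw 112.3 tilt z [ 0.023  0.017 -1.   ] j [ 0.46  0.37 -0.26  0.91  0.01  1.64] t 6.3 F [-1.2 -0.5 -0.4] in frame [-1.2 -0.5 -0.4] w 49.9
[[[-0.1, -9.7, 6.2, 1.6, -0.4, 0.3, 50.0]]]
```

Emit:
{"name": "jog_arm", "arguments": {"deltas": [[[0,-9.5,2,1.6,-0.4,0,50],[0,0,0,0,0,0,50]]]}}

```text
clock: 6.5
eef_pos: [0.4504, 0.225, 0.0725]
tool_rot: [0.558, 0.83, 0.001, 0.001]
ft_force: [0.8, 1.0, 0.2]
grip_width: 0.05
```

```bash
python3 plan.py desk 449.5 225 65 112 50 1
```

```text
now desk [450.4 225.   72.5] yaw 112.2 tilt z [ 0.002  0.001 -1.   ] j [ 0.46  0.37 -0.25  0.94 -0.    1.65] t 6.5 F [0.8 1.  0.2] in frame [0.8 1.  0.2] w 50.0
[[[0.3, -0.9, 7.5, 0.2, -0.0, 0.2, 50.0]]]
```

Emit:
{"name": "jog_arm", "arguments": {"deltas": [[[0,-1,7.5,0,0,0,50],[0,0,0,0,0,0,50]]]}}

```text
clock: 6.7
eef_pos: [0.4513, 0.2255, 0.0674]
tool_rot: [0.558, 0.83, 0.003, 0.002]
ft_force: [-0.6, -0.1, -0.3]
grip_width: 0.0497
```

Emit:
{"name": "jog_arm", "arguments": {"deltas": [[[0,0,0,0,0,0,10],[0,0,0,0,0,0,10],[0,0,0,0,0,0,10],[0,0,0,0,0,0,10],[0,0,0,0,0,0,10]]]}}

```text
clock: 7.2
eef_pos: [0.4519, 0.2259, 0.0683]
tool_rot: [0.558, 0.83, 0.004, 0.002]
ft_force: [-0.7, 0.2, 0.2]
grip_width: 0.023
```

```bash
python3 plan.py desk 449.5 225 215 112 10 4
```

```text
now desk [451.9 225.9  68.3] yaw 112.2 tilt z [ 0.009  0.004 -1.   ] j [ 0.46  0.38 -0.26  0.92  0.    1.65] t 7.2 F [-0.7  0.2  0.2] in frame [-0.7  0.2  0.2] w 23.0
[[[0.0, -0.3, -36.7, 0.1, -0.0, 0.0, 10.0], [0.0, -0.4, -36.7, 0.1, -0.0, 0.0, 10.0], [0.0, -0.5, -36.7, 0.1, -0.0, 0.0, 10.0], [0.0, -0.5, -36.7, 0.1, -0.0, 0.0, 10.0]]]
```

Emit:
{"name": "jog_arm", "arguments": {"deltas": [[[0,0,-37,0,0,0,10],[0,0,-45,0,0,0,10],[0,0,-45,0,0,0,10],[0,0,-37,0,0,0,10]]]}}

```text
clock: 7.6
eef_pos: [0.4449, 0.2224, 0.2286]
tool_rot: [0.558, 0.83, -0.005, -0.003]
ft_force: [0.7, 0.6, -2.4]
grip_width: 0.023
```

```bash
python3 plan.py port 0 0 150 180 10 14
```

```text
now port [  1.6 442.7 114.8] yaw 101.7 tilt z [-0.479 -0.004 -0.878] j [0.46 0.25 0.01 1.34 0.   1.65] t 7.6 F [ 0.7  0.6 -2.4] in frame [-0.4  0.5 -2.5] w 23.0
[[[-30.5, -8.5, -2.0, -1.4, -1.7, -5.4, 10.0], [-29.6, -11.2, -1.4, -1.4, -1.7, -5.4, 10.0], [-28.5, -13.9, -0.8, -1.4, -1.7, -5.4, 10.0], [-27.1, -16.5, -0.3, -1.4, -1.7, -5.4, 10.0], [-25.4, -19.0, 0.0, -1.4, -1.7, -5.4, 10.0]]]
[[[-23.5, -21.3, 0.3, -1.4, -1.7, -5.4, 10.0], [-21.4, -23.4, 0.4, -1.4, -1.7, -5.4, 10.0], [-19.1, -25.3, 0.4, -1.4, -1.7, -5.4, 10.0], [-16.7, -27.0, 0.3, -1.4, -1.7, -5.4, 10.0], [-14.1, -28.4, 0.1, -1.4, -1.7, -5.4, 10.0]]]
[[[-11.3, -29.6, -0.2, -1.4, -1.7, -5.4, 10.0], [-8.5, -30.5, -0.6, -1.4, -1.7, -5.4, 10.0], [-5.7, -31.2, -1.2, -1.4, -1.7, -5.4, 10.0], [-2.8, -31.5, -1.8, -1.4, -1.7, -5.4, 10.0]]]
```

Emit:
{"name": "jog_arm", "arguments": {"deltas": [[[-30.5,-8.5,-4,-1.4,-1.7,-5.4,10],[-29.5,-11,-3,-1.4,-1.7,-5.4,10],[-28.5,-14,-2,-1.4,-1.7,-5.4,10],[-27,-16.5,-1,-1.4,-1.7,-5.4,10],[-25.5,-19,0,-1.4,-1.7,-5.4,10]]]}}

```text
clock: 8.1
eef_pos: [0.4686, 0.0658, 0.2507]
tool_rot: [0.334, 0.937, 0.009, 0.097]
ft_force: [0.3, -0.7, -2.2]
grip_width: 0.0236
```

Emit:
{"name": "jog_arm", "arguments": {"deltas": [[[-23.5,-21,0,-1.4,-1.7,-5.4,10],[-21.5,-23.5,0,-1.4,-1.7,-5.4,10],[-19,-25,0,-1.4,-1.7,-5.4,10],[-16.5,-27,0,-1.4,-1.7,-5.4,10],[-14,-28.5,0,-1.4,-1.7,-5.4,10]]]}}

```text
clock: 8.6
eef_pos: [0.4891, -0.095, 0.2611]
tool_rot: [0.088, 0.978, 0.018, 0.186]
ft_force: [0.4, 0.2, -2.7]
grip_width: 0.023
```

```bash
python3 plan.py port 0 0 150 180 10 5
```

```text
now port [ 11.5 122.2 146.3] yaw 161.3 tilt z [-0.117 -0.055 -0.992] j [-0.25 -0.05 -0.32  0.94  0.09 -0.05] t 8.6 F [ 0.4  0.2 -2.7] in frame [-0.9  0.1 -2.5] w 23.0
[[[-5.6, -23.9, 0.9, -0.8, -1.2, -3.7, 10.0], [-4.0, -24.2, 0.6, -0.8, -1.2, -3.7, 10.0], [-2.4, -24.4, 0.3, -0.8, -1.2, -3.7, 10.0], [-0.8, -24.5, 0.0, -0.8, -1.2, -3.7, 10.0], [0.7, -24.5, -0.3, -0.8, -1.2, -3.7, 10.0]]]
```

Emit:
{"name": "jog_arm", "arguments": {"deltas": [[[-5.5,-24,1,-0.8,-1.2,-3.7,10],[-4,-24,0.5,-0.8,-1.2,-3.7,10],[-2.4,-24.5,0.5,-0.8,-1.2,-3.7,10],[-0.8,-24.5,0,-0.8,-1.2,-3.7,10],[0.7,-24.5,0,-0.8,-1.2,-3.7,10]]]}}

```text
clock: 9.1
eef_pos: [0.4924, -0.2226, 0.2557]
tool_rot: [-0.082, 0.967, 0.017, 0.239]
ft_force: [0.3, -0.3, -1.8]
grip_width: 0.0228
```

```bash
python3 plan.py port 0 0 115 180 10 2
```

```text
now port [ -5.7  -4.3 149.4] yaw -179.3 tilt z [-0.005 -0.    -1.   ] j [-0.61  0.04 -0.28  0.89  0.33 -0.71] t 9.1 F [ 0.3 -0.3 -1.8] in frame [-0.6 -0.4 -1.7] w 22.8
[[[-3.0, 2.1, 17.2, -0.0, -0.1, 0.3, 10.0], [-2.9, 2.1, 17.2, -0.0, -0.1, 0.3, 10.0]]]
```

Emit:
{"name": "jog_arm", "arguments": {"deltas": [[[-3,2,17,0,-0.1,0.3,10],[-2.5,2,16,0,-0.1,0.3,10],[0,0,0,0,0,0,10]]]}}

```text
clock: 9.4
eef_pos: [0.5091, -0.2205, 0.2255]
tool_rot: [-0.072, 0.968, 0.018, 0.238]
ft_force: [-0.7, -0.1, -2.9]
grip_width: 0.0229
```

```bash
python3 plan.py port 0 0 110 180 10 1
python3 - <<'E'
from h import *
from plan import port
o=get_obs();Rt=R.from_quat(o["tool_rot"]).as_matrix();Tc=TT(Rt@np.diag([1,-1,-1]),o["eef_pos"]-0*Rt[:,2]);Tc[:3,3]=o["eef_pos"]+Rt[:,2]*.0683
Tp=port();out=[]
for n in M:
    im=cv2.resize(camera(n)[...,::-1],None,fx=6,fy=6,interpolation=cv2.INTER_CUBIC)
    for T,L,c in((Tc,(ring(.022,.006),ring(.034,.06),ring(.034,.052)),(0,255,255)),(Tp,(ring(.044,.024),ring(.025,.024),[[.029,0,.023],[-.029,0,.023]]),(0,0,255))):
        for l in L:
            for p in proj(n,np.array(l)@T[:3,:3].T+T[:3,3]):cv2.circle(im,tuple(int(k) for k in (p+.5)*6),2,c,-1)
    cc=(348,142) if n=="side" else (444,180)
    out.append(im[(cc[1]-40)*6:(cc[1]+40)*6,(cc[0]-33)*6:(cc[0]+33)*6])
cv2.imwrite("pics/l3.png",np.hstack(out))
E
```

```text
now port [ -5.   -4.9 114.8] yaw 179.5 tilt z [-0.007 -0.003 -1.   ] j [-0.58  0.08 -0.31  0.8   0.31 -0.67] t 9.4 F [-0.7 -0.1 -2.9] in frame [-1.9 -0.  -2.2] w 22.9
[[[-5.0, 4.9, 4.7, -0.2, -0.4, -0.5, 10.0]]]
```

View pics/l3.png

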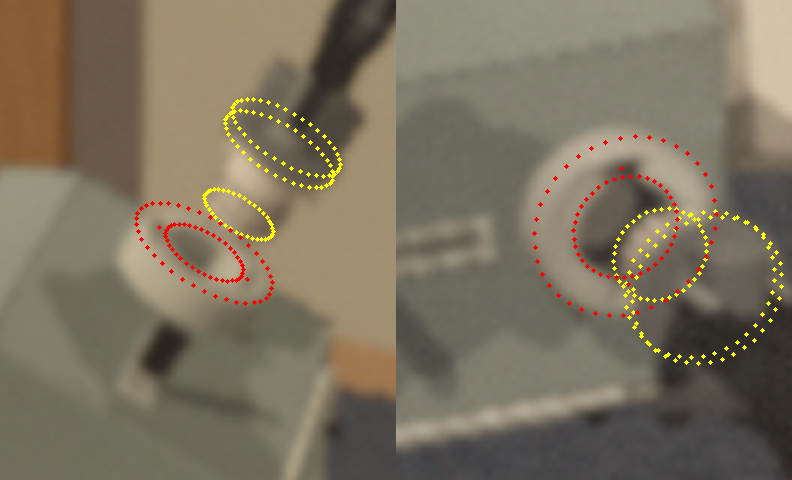

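The port overlay (red) matches the bore and slots in both views. Now I'll check the held cartridge against its mask.

```bash
cat > fc.py <<'E'
from h import *
from plan import port
o=get_obs();Rt=R.from_quat(o["tool_rot"]).as_matrix();Rc=Rt@np.diag([1,-1,-1]);p0=o["eef_pos"]+Rt[:,2]*.0683
parts=CART[:2]
out=[]
for n in M:
    im=camera(n);ds=masks_of("cartridge",n)[:2]
    print(n,[(round(d["conf"],2),np.round(d["at"],1),int(d["pixels"].sum())) for d in ds])
    m=ds[0]["pixels"].astype(float)
    right=np.array(M[n]["pose"])[:3,0];down=np.array(M[n]["pose"])[:3,1]
    s0=sil(n,CART,TT(Rc,p0))
    w=sil(n,[CART[0],CART[1]],TT(Rc,p0))
    f=lambda v:np.abs(sil(n,CART,TT(Rc,p0+right*v[0]+down*v[1]))-m).sum()
    r=minimize(f,[0,0],method="Nelder-Mead",options=dict(initial_simplex=[[0,0],[.006,0],[0,.006]]))
    d=right*r.x[0]+down*r.x[1];print("shift right,down mm",(r.x*1e3).round(1),"cost",f([0,0]),r.fun,"area",s0.sum(),"in port axes",(port()[:3,:3].T@d*1e3).round(1))
    v=im[...,::-1].copy();v[m>0]=v[m>0]*.5+np.array([0,0,127]);v=cv2.resize(v,None,fx=6,fy=6)
    for l in(ring(.022,.006),ring(.034,.06),box(-.03,.03,-.012,.012,.06,.095)):
        for p in proj(n,l@Rc.T+p0+d):cv2.circle(v,tuple(int(k) for k in (p+.5)*6),2,(0,255,255),-1)
    cc=(348,142) if n=="side" else (444,180);out.append(v[(cc[1]-40)*6:(cc[1]+40)*6,(cc[0]-33)*6:(cc[0]+33)*6])
cv2.imwrite("pics/l4.png",np.hstack(out))
E
python3 fc.py
```

```text
side [(0.9, array([359.7, 130.4]), 420)]
shift right,down mm [0.2 1.8] cost 117.14117647058823 108.41960784313726 area 499.878431372549 in port axes [-1.1  0.9 -1.2]
top [(0.64, array([461.1, 183.4]), 409)]
shift right,down mm [ 0.8 -3.1] cost 267.52941176470586 230.95294117647057 area 637.2823529411764 in port axes [ 2.7 -1.4 -1. ]
```

View pics/l4.png

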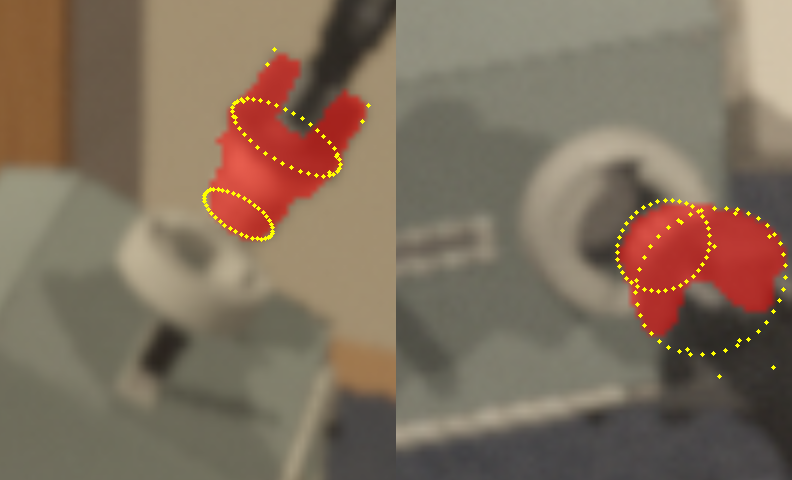

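Silhouettes agree within about 2 mm in both views (the side mask bar and barrel sit on the model). Proceed slowly.

Emit:
{"name": "jog_arm", "arguments": {"deltas": [[[-5,5,5,-0.2,-0.4,-0.5,10],[0,0,5,0,0,0,10],[0,0,0,0,0,0,10]]]}}

```text
clock: 10.0
eef_pos: [0.52, -0.2142, 0.2242]
tool_rot: [-0.078, 0.966, 0.017, 0.245]
ft_force: [-0.9, 0.1, -2.4]
grip_width: 0.0231
```

```bash
python3 plan.py port 0 0 85 180 10 3
```

```text
now port [  4.7  -0.3 108.1] yaw -179.7 tilt z [ 0.008 -0.004 -1.   ] j [-0.56  0.09 -0.32  0.77  0.31 -0.66] t 10.0 F [-0.9  0.1 -2.4] in frame [-1.9  0.2 -1.7] w 23.1
[[[1.6, 0.1, 7.7, -0.1, 0.2, 0.1, 10.0], [1.6, 0.1, 7.7, -0.1, 0.2, 0.1, 10.0], [1.6, 0.1, 7.7, -0.1, 0.2, 0.1, 10.0]]]
```

Emit:
{"name": "jog_arm", "arguments": {"deltas": [[[4,0,5,-0.2,0.4,0.2,10],[0,0,0,0,0,0,10]]]}}

```text
clock: 10.2
eef_pos: [0.5188, -0.214, 0.2172]
tool_rot: [-0.077, 0.967, 0.019, 0.241]
ft_force: [-0.3, -0.7, -3.5]
grip_width: 0.023
```

```bash
python3 plan.py port 0 0 90 180 10 2
```

```text
now port [4.000e-01 1.000e-01 1.026e+02] yaw -179.9 tilt z [ 0. -0. -1.] j [-0.56  0.1  -0.32  0.77  0.31 -0.66] t 10.2 F [-0.3 -0.7 -3.5] in frame [-2.  -0.6 -2.9] w 23.0
[[[0.2, -0.0, 6.3, -0.0, 0.0, 0.1, 10.0], [0.2, -0.0, 6.3, -0.0, 0.0, 0.1, 10.0]]]
```

Emit:
{"name": "jog_arm", "arguments": {"deltas": [[[0.3,0,6,0,0,0,10],[0,0,6,0,0,0,10],[0,0,0,0,0,0,10]]]}}

```text
clock: 10.5
eef_pos: [0.5244, -0.2133, 0.2053]
tool_rot: [-0.077, 0.967, 0.019, 0.241]
ft_force: [0.1, -0.9, -2.3]
grip_width: 0.0225
```

```bash
python3 plan.py port 0 0 80 180 10 2
```

```text
now port [-0.2 -0.1 89.3] yaw -179.9 tilt z [ 0. -0. -1.] j [-0.55  0.11 -0.34  0.74  0.31 -0.65] t 10.5 F [ 0.1 -0.9 -2.3] in frame [-1.1 -0.9 -2. ] w 22.5
[[[-0.1, 0.0, 4.7, -0.0, 0.0, 0.1, 10.0], [-0.1, 0.0, 4.7, -0.0, 0.0, 0.1, 10.0]]]
```

Emit:
{"name": "jog_arm", "arguments": {"deltas": [[[0,0,5,0,0,0,10],[0,0,5,0,0,0,10],[0,0,0,0,0,0,10]]]}}

```text
clock: 10.8
eef_pos: [0.5294, -0.2124, 0.1953]
tool_rot: [-0.077, 0.967, 0.019, 0.241]
ft_force: [-0.0, -0.4, -2.1]
grip_width: 0.0229
```

```bash
python3 plan.py port 0 0 65 180 10 2
```

```text
now port [-0.4 -0.  78.1] yaw -179.9 tilt z [-0.  0. -1.] j [-0.54  0.13 -0.35  0.71  0.31 -0.64] t 10.8 F [-0.  -0.4 -2.1] in frame [-1.1 -0.4 -1.8] w 22.9
[[[-0.2, 0.0, 6.6, 0.0, -0.0, 0.1, 10.0], [-0.2, 0.0, 6.6, 0.0, -0.0, 0.1, 10.0]]]
```

Emit:
{"name": "jog_arm", "arguments": {"deltas": [[[0,0,5,0,0,0,10],[0,0,5,0,0,0,10],[0,0,4,0,0,0,10],[0,0,0,0,0,0,10]]]}}

```text
clock: 11.2
eef_pos: [0.5366, -0.2113, 0.1818]
tool_rot: [-0.077, 0.967, 0.019, 0.241]
ft_force: [0.4, 0.1, -1.9]
grip_width: 0.023
```

```bash
python3 plan.py port 0 0 52 180 10 2
```

```text
now port [-0.3 -0.1 62.8] yaw -179.9 tilt z [-0.  0. -1.] j [-0.53  0.15 -0.36  0.67  0.3  -0.63] t 11.2 F [ 0.4  0.1 -1.9] in frame [-0.5  0.  -1.9] w 23.0
[[[-0.2, 0.0, 5.4, 0.0, -0.0, 0.1, 10.0], [-0.2, 0.0, 5.4, 0.0, -0.0, 0.1, 10.0]]]
```

Emit:
{"name": "jog_arm", "arguments": {"deltas": [[[0,0,4,0,0,0,10],[0,0,4,0,0,0,10],[0,0,0,0,0,0,10]]]}}

```text
clock: 11.5
eef_pos: [0.5407, -0.2107, 0.1742]
tool_rot: [-0.077, 0.967, 0.019, 0.241]
ft_force: [-0.6, 0.3, -1.9]
grip_width: 0.0233
```

Emit:
{"name": "jog_arm", "arguments": {"deltas": [[[0,0,4,0,0,0,10],[0,0,0,0,0,0,10]]]}}

```text
clock: 11.7
eef_pos: [0.543, -0.2102, 0.171]
tool_rot: [-0.077, 0.967, 0.019, 0.242]
ft_force: [-1.7, -0.3, 0.1]
grip_width: 0.0231
```

```bash
python3 plan.py port 0 0 41.5 180 10 2
```

```text
now port [ 0.3  0.1 50.2] yaw -179.9 tilt z [ 0.001  0.001 -1.   ] j [-0.52  0.17 -0.36  0.64  0.3  -0.62] t 11.7 F [-1.7 -0.3  0.1] in frame [-1.5  0.   0.9] w 23.1
[[[0.2, -0.0, 4.4, 0.0, 0.0, 0.1, 10.0], [0.2, -0.0, 4.4, 0.0, 0.0, 0.1, 10.0]]]
```

Plate touched right where expected (TCP 50.2). Press in.

Emit:
{"name": "jog_arm", "arguments": {"deltas": [[[0,0,4,0,0,0,10],[0,0,0,0,0,0,10]]]}}

```text
clock: 11.9
eef_pos: [0.5446, -0.2099, 0.1679]
tool_rot: [-0.077, 0.967, 0.019, 0.242]
ft_force: [-1.8, 0.1, 0.1]
grip_width: 0.0228
```

Emit:
{"name": "jog_arm", "arguments": {"deltas": [[[0,0,4,0,0,0,10],[0,0,0,0,0,0,10]]]}}

```text
clock: 12.1
eef_pos: [0.5461, -0.2097, 0.1651]
tool_rot: [-0.077, 0.967, 0.019, 0.242]
ft_force: [-2.1, 0.8, 0.6]
grip_width: 0.0231
```

```bash
python3 plan.py port 0 0 41.2 180 10 1
```

```text
now port [ 0.3  0.1 43.5] yaw -179.9 tilt z [ 0.001 -0.    -1.   ] j [-0.52  0.19 -0.37  0.62  0.3  -0.62] t 12.1 F [-2.1  0.8  0.6] in frame [-1.5  1.1  1.4] w 23.1
[[[0.3, -0.1, 2.3, -0.0, 0.1, 0.1, 10.0]]]
```

Emit:
{"name": "jog_arm", "arguments": {"deltas": [[[0,0,2.5,0,0,0,10],[0,0,0,0,0,0,10]]]}}

```text
clock: 12.3
eef_pos: [0.5469, -0.2096, 0.1636]
tool_rot: [-0.077, 0.967, 0.019, 0.242]
ft_force: [-2.9, 0.3, 1.1]
grip_width: 0.0227
```

```bash
python3 plan.py port 0 0 41.2 180 10 1; python3 fc.py
```

```text
now port [ 0.3  0.1 41.8] yaw -179.9 tilt z [ 0.001 -0.    -1.   ] j [-0.52  0.19 -0.37  0.62  0.3  -0.62] t 12.3 F [-2.9  0.3  1.1] in frame [-1.9  0.7  2.3] w 22.7
[[[0.3, -0.1, 0.6, -0.0, 0.1, 0.1, 10.0]]]
side [(0.72, array([348.3, 144. ]), 171)]
shift right,down mm [ 2.  -0.1] cost 295.18823529411765 293.44313725490196 area 466.18823529411765 in port axes [-1.7 -0.6  1. ]
top []Traceback (most recent call last):
  File "fc.py", line 9, in <module>
    m=ds[0]["pixels"].astype(float)
      ~~^^^
IndexError: list index out of range
```

Emit:
{"name": "jog_arm", "arguments": {"deltas": [[[0.3,0,1.5,0,0,0,10],[0,0,0,0,0,0,10]]]}}

```text
clock: 12.7
eef_pos: [0.5472, -0.2095, 0.1629]
tool_rot: [-0.077, 0.967, 0.019, 0.242]
ft_force: [-4.1, 0.1, 1.0]
grip_width: 0.0231
```

Emit:
{"name": "jog_arm", "arguments": {"deltas": [[[0,0,1.5,0,0,0,10],[0,0,0,0,0,0,10]]]}}

```text
clock: 12.9
eef_pos: [0.5472, -0.2095, 0.163]
tool_rot: [-0.076, 0.967, 0.019, 0.242]
ft_force: [-4.1, 1.0, 2.9]
grip_width: 0.023
```

```bash
python3 plan.py port 0 0 41 180 10 1
```

```text
now port [ 0.3  0.1 41.2] yaw -180.0 tilt z [ 0.002 -0.001 -1.   ] j [-0.52  0.19 -0.37  0.62  0.3  -0.62] t 12.9 F [-4.1  1.   2.9] in frame [-2.1  1.6  4.4] w 23.0
[[[0.3, -0.1, 0.2, -0.0, 0.1, 0.0, 10.0]]]
```

Flange on collar at TCP 41.2. Start turning clockwise (+ about tool z), holding it pressed.

Emit:
{"name": "jog_arm", "arguments": {"deltas": [[[0,0,0.4,0,0,5,10],[0,0,0.4,0,0,5,10],[0,0,0.4,0,0,0,10]]]}}

```text
clock: 13.2
eef_pos: [0.5474, -0.2096, 0.1628]
tool_rot: [0.012, 0.97, 0.04, 0.24]
ft_force: [-4.5, 0.8, 4.4]
grip_width: 0.0229
```

```bash
python3 plan.py port 0 0 41 90 10; python3 -c "
from workcell import *
print(get_obs()['ft_torque'])"
```

```text
now port [ 0.4 -0.1 40.9] yaw 169.6 tilt z [ 0.002 -0.001 -1.   ] j [-0.52  0.19 -0.37  0.61  0.3  -0.43] t 13.2 F [-4.5  0.8  4.4] in frame [-1.7  1.5  5.9] w 22.9
[[[0.0, -0.0, -0.0, 0.0, 0.0, 8.0, 10.0], [0.0, -0.0, -0.0, 0.0, 0.0, 8.0, 10.0], [0.0, -0.0, -0.0, 0.0, 0.0, 8.0, 10.0], [0.0, -0.0, -0.0, 0.0, 0.0, 8.0, 10.0], [0.0, -0.0, -0.0, 0.0, 0.0, 8.0, 10.0]]]
[[[0.0, -0.0, -0.0, 0.0, 0.0, 8.0, 10.0], [0.0, -0.0, -0.0, 0.0, 0.0, 8.0, 10.0], [0.0, -0.0, -0.0, 0.0, 0.0, 8.0, 10.0], [0.0, -0.0, -0.0, 0.0, 0.0, 8.0, 10.0], [0.0, -0.0, -0.0, 0.0, 0.0, 8.0, 10.0]]]
[0.26623767 1.24716625 0.20776913]
```

Emit:
{"name": "jog_arm", "arguments": {"deltas": [[[0,0,0.3,0,0,7,10],[0,0,0.3,0,0,7,10],[0,0,0.3,0,0,7,10],[0,0,0.3,0,0,7,10]]]}}

```text
clock: 13.6
eef_pos: [0.547, -0.2093, 0.1626]
tool_rot: [0.255, 0.936, 0.099, 0.222]
ft_force: [-6.3, 1.0, 3.8]
grip_width: 0.0234
```

```bash
python3 plan.py port 0 0 41 90 10;python3 -c "
from workcell import *
print(get_obs()['ft_torque'])"
```

```text
now port [-0.   0.3 40.9] yaw 140.5 tilt z [ 0.002 -0.001 -1.   ] j [-0.52  0.19 -0.37  0.61  0.3   0.07] t 13.6 F [-6.3  1.   3.8] in frame [-3.6  2.   6.3] w 23.4
[[[-0.0, -0.0, -0.0, 0.0, 0.0, 7.2, 10.0], [-0.0, -0.0, -0.0, 0.0, 0.0, 7.2, 10.0], [-0.0, -0.0, -0.0, 0.0, 0.0, 7.2, 10.0], [-0.0, -0.0, -0.0, 0.0, 0.0, 7.2, 10.0], [-0.0, -0.0, -0.0, 0.0, 0.0, 7.2, 10.0]]]
[[[-0.0, -0.0, -0.0, 0.0, 0.0, 7.2, 10.0], [-0.0, -0.0, -0.0, 0.0, 0.0, 7.2, 10.0]]]
[0.27113991 1.19129542 0.35154771]
```

Emit:
{"name": "jog_arm", "arguments": {"deltas": [[[0,0,0.3,0,0,7,10],[0,0,0.3,0,0,7,10],[0,0,0.3,0,0,7,10],[0,0,0.3,0,0,7,10],[0,0,0.3,0,0,7,10]]]}}

```text
clock: 14.1
eef_pos: [0.5487, -0.2085, 0.1636]
tool_rot: [0.534, 0.809, 0.165, 0.181]
ft_force: [-5.9, 0.7, 4.6]
grip_width: 0.0229
```

```bash
python3 plan.py port 0 0 41 90 10;python3 -c "
from workcell import *
print(get_obs()['ft_torque'])"
```

```text
now port [ 2.   0.9 40.9] yaw 104.1 tilt z [ 0.007  0.    -1.   ] j [-0.52  0.19 -0.37  0.61  0.3   0.71] t 14.1 F [-5.9  0.7  4.6] in frame [-2.9  1.7  6.7] w 22.9
[[[-0.2, -1.1, -0.0, 0.2, 0.0, 7.1, 10.0], [-0.3, -1.1, -0.0, 0.2, 0.0, 7.1, 10.0]]]
[0.18738731 1.04242026 0.31217008]
```

Emit:
{"name": "jog_arm", "arguments": {"deltas": [[[-0.3,-1,0.3,0.2,0,7,10],[-0.3,-1,0.3,0.2,0,6.5,10],[0,0,0.3,0,0,0,10]]]}}

```text
clock: 14.4
eef_pos: [0.5487, -0.2088, 0.1638]
tool_rot: [0.63, 0.738, 0.185, 0.158]
ft_force: [-7.0, -0.0, 4.1]
grip_width: 0.0231
```

```bash
python3 plan.py port 0 0 44 90 10 1;python3 -c "
from workcell import *
print(get_obs()['ft_torque'])"
```

```text
now port [ 2.2  0.5 41.1] yaw 90.0 tilt z [ 0.003  0.    -1.   ] j [-0.52  0.19 -0.37  0.62  0.3   0.96] t 14.4 F [-7.  -0.   4.1] in frame [-4.2  1.1  6.9] w 23.1
[[[-0.5, -2.1, -2.9, 0.2, -0.0, 0.0, 10.0]]]
[0.0589271  1.41569057 0.13420354]
```

Emit:
{"name": "jog_arm", "arguments": {"deltas": [[[0,-0.5,-2,0,0,0,10],[0,0,-1.5,0,0,0,10],[0,0,-1.5,0,0,0,10]]]}}

```text
clock: 14.7
eef_pos: [0.5461, -0.2092, 0.1685]
tool_rot: [0.63, 0.738, 0.186, 0.158]
ft_force: [-1.5, 1.0, -1.7]
grip_width: 0.0231
```

Emit:
{"name": "jog_arm", "arguments": {"deltas": [[[0,0,-1.5,0,0,0,10],[0,0,0,0,0,0,10]]]}}

```text
clock: 14.9
eef_pos: [0.5462, -0.2093, 0.1683]
tool_rot: [0.629, 0.738, 0.186, 0.158]
ft_force: [-3.4, -0.3, 3.5]
grip_width: 0.0229
```

```bash
python3 plan.py port 0 0 47 90 10 1
```

```text
now port [ 2.   0.4 46.3] yaw 90.1 tilt z [ 0.004  0.001 -1.   ] j [-0.52  0.18 -0.37  0.63  0.3   0.95] t 14.9 F [-3.4 -0.3  3.5] in frame [-1.4  0.2  4.7] w 22.9
[[[-0.4, -2.0, -0.7, 0.2, -0.0, 0.1, 10.0]]]
```

Emit:
{"name": "jog_arm", "arguments": {"deltas": [[[0,-0.5,-2,0,0,0,10]]]}}

```text
clock: 15.0
eef_pos: [0.5457, -0.2091, 0.1687]
tool_rot: [0.629, 0.738, 0.186, 0.158]
ft_force: [17.9, 0.7, -22.0]
grip_width: 0.0228
```

```bash
python3 plan.py port 0 0 47 90 10 1
```

```text
now port [ 1.7  0.7 46.9] yaw 90.1 tilt z [ 0.004  0.002 -1.   ] j [-0.52  0.18 -0.37  0.63  0.3   0.95] t 15.0 F [ 17.9   0.7 -22. ] in frame [  5.4  -2.1 -27.8] w 22.8
[[[-0.7, -1.7, -0.1, 0.3, -0.1, 0.1, 10.0]]]
```

Locked: a pull of 28 N doesn't lift it any further, and it rose 5.8 mm (6 expected). Relax, release, retreat.

Emit:
{"name": "jog_arm", "arguments": {"deltas": [[[0,0,0,0,0,0,10],[0,0,0,0,0,0,50],[0,0,0,0,0,0,50],[0,0,0,0,0,0,50]]]}}

```text
clock: 15.4
eef_pos: [0.5472, -0.21, 0.1697]
tool_rot: [0.628, 0.738, 0.186, 0.16]
ft_force: [0.6, -0.8, -0.2]
grip_width: 0.05
```

Emit:
{"name": "jog_arm", "arguments": {"deltas": [[[0,0,-20,0,0,0,50],[0,0,-35,0,0,0,50],[0,0,-40,0,0,0,50],[-30,0,-40,0,0,0,50],[0,-45,-20,0,0,0,50]]]}}

```text
clock: 15.9
eef_pos: [0.442, -0.2588, 0.2914]
tool_rot: [0.624, 0.741, 0.186, 0.162]
ft_force: [-0.7, -1.3, 0.5]
grip_width: 0.0503
```

Emit:
{"name": "jog_arm", "arguments": {"deltas": [[[0,-45,0,0,0,0,50],[0,-45,0,0,0,0,50],[0,0,0,0,0,0,50]]]}}

```text
clock: 16.2
eef_pos: [0.3595, -0.2755, 0.251]
tool_rot: [0.625, 0.74, 0.185, 0.167]
ft_force: [0.3, 0.1, -0.5]
grip_width: 0.05
```

```bash
python3 plan.py port 0 0 47 90 10 1|head -1
python3 - <<'E'
from h import *
a=camera("side")[...,::-1];b=camera("top")[...,::-1]
z=lambda i,x,y,f,w=66,h=50:cv2.resize(i[y:y+h,x:x+w],None,fx=f,fy=f,interpolation=cv2.INTER_CUBIC)
cv2.imwrite("pics/l5.png",np.vstack([np.hstack([z(a,312,125,6),z(b,400,150,6)]),np.hstack([z(a,240,200,3,132,100),z(b,250,140,3,132,100)])]))
E
```

```text
now port [-131.2  -35.7  210.8] yaw 90.8 tilt z [ 0.014 -0.011 -1.   ] j [-0.94 -0.07 -0.4   0.99  0.44  0.52] t 16.2 F [ 0.3  0.1 -0.5] in frame [ 0.1  0.1 -0.6] w 50.0
```

View pics/l5.png

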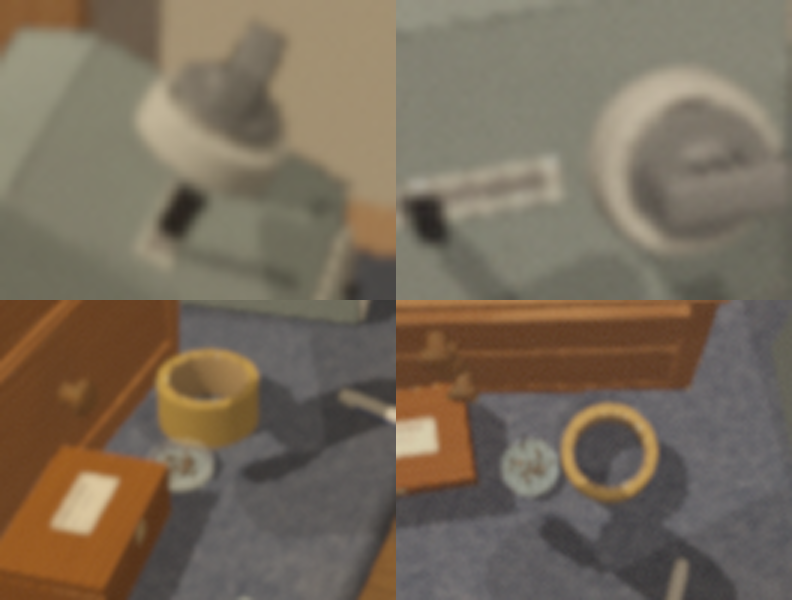

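The bar runs parallel to the panel's slot line. The flange sits just above the collar, the tab stays at the slot's left end (about (405,186) in the top view), and the tape and dish look undisturbed. Hand in.

```bash
python3 -c "
from workcell import *
job_done()
o=get_obs();print(o['clock'],o['grip_width'],o['ft_force'])"
```

```text
the job is handed in; nothing more can be done
the job is handed in; nothing more can be done
```

The cartridge is refitted and the job was handed in at about 16.3 s, well inside the 53 s limit; I got no verdict back.

- **Shutter:** I gripped it by its tab and slid it until it met its stop, which I felt as about 16 N. The pictures put it about 12 mm open at the start.
- **Insertion:** I picked the cartridge up by its grip bar and lowered it into the port. The first contact was with the spring plate, where I expected it. I pressed on until the flange met the collar.
- **Turn:** I turned it 90° clockwise against little resistance (under about 0.4 N m).
- **Lock:** Easing off, the cartridge rose 5.8 mm (6 expected). It then held against a 28 N pull before I let go.

**Last checks:** The final pictures show:
- the grip bar lying parallel to the panel's slot line, by eye;
- the tab at the open end of its slot;
- the tape and dish apparently where they were;
- the gripper open and well clear.

**What disagreed or was left unchecked:**
- The wrist force while pressing in rose by about 4 N, less than the spring's stated 5–9 N; contact positions matched to within about 1 mm.
- The cabinet's heading came out between 8° and 12° depending on the fit. I used 9°, which is within the 8° of play.
- My last mask check of the cartridge in the port found nothing in the top view.
- I did not check the loupe and the specimen box in the pictures; no move went near the desk except at the cartridge.

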